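# Lay the divided cooking tray from the drying mat

## Robot

A 6-joint arm with a two-finger parallel gripper is mounted at the origin on the work surface. World frame = base frame: x ahead of the robot, y to its left, z up, the work surface at z = 0. Lengths are in m, angles in rad, forces in N, time in s.
With the tool pointing down it reaches from about 0.275 to 0.75 m from the base axis. Payload 10.2 kg.
Tool frame: the origin (TCP) lies at the very end of the fingers, on their centre line; the grasp point (between the pads) lies grip_point_offset behind it (grip_point_offset is the distance from the TCP to the grasp point, in m); z points along the fingers, y is the direction in which the jaws open and shut (so a half turn about z gives the same grasp; the last joint's range is limited). The gripper opens to 88 mm and grips with 3 to 60 N. Pads are 18 mm wide; open, the fingers measure 123 mm over their backs; the gripper's body (75 mm by 187 mm) begins 45 mm behind the grasp point.
Start: joints at [1.089, 0.313, 1.498, -0, 1.331, -0.223], TCP at [0.134, 0.508, 0.239] pointing down, gripper open.
Joint ranges: [-2.94, 2.94], [-0.97, 2.17], [0.19, 2.56], [-1.23, 4.37], [0.02, 3.11], [-2.88, 2.88]. Speed limits (rad/s): [2.39, 2.39, 3.01, 3.14, 3.14, 3.14].

## Interface

Orientations are given as a unit quaternion [x, y, z, w].
In Python, from bench import * gives the robot as it stands.
- The arm moves only by the shell command python3 -m handwheel 'ROWS' [OPENING]. ROWS is JSON, a list of rows, each a list of 6 numbers: the shift along the world's x, y, z scaled (see below), then the turn, a rotation vector about the world's x, y, z scaled (see below). In form: [[tx, ty, tz, wx, wy, wz], ...]. A call has 1 to 12 rows; each row shifts and turns the pose as measured when the row begins; what a row does not reach is not made up. The controller multiplies each number of a shift by 40 mm and each number of a turn by 0.08 rad. A row lasts 1/8 s, in which the tool goes at most 62.5 mm and 10.7 degrees, less where a joint would pass 70% of its speed; a pose out of reach is approached as far as the arm can. A call with a number of a shift or a turn outside -1 to 1 is refused whole. A call with a gripper value outside its range is refused whole. OPENING is the opening, from -1 (shut) to 1 (fully open), set as the call begins (- or left out, the last holds). The fingers move at their own pace and stop on an object; the grip force is fixed at half the most. Time passes only in rows, so rows that do not move let the fingers close. It gives the time, the measured TCP pose, the force and the opening at its end, in the units of the state.
- read_state(): the state, without advancing time (a new reading comes with each control period).
- capture(name): name is "scene" or "top" or "wrist"; returns a dict with "image" (420x560x3 uint8, red, green, blue), "range_z" (420x560 float32, m along the optical axis (not along the pixel's ray), 0 where there is no reading), "fx", "fy", "cx", "cy" (pixels), "R" (3x3) and "t" (3): a world point X has camera coordinates R X + t. Camera axes: x right, y down, z forward; pixel columns grow to the right and rows downward; lengths in m; the calibration is good to about 2 mm. The wrist camera is an equidistant fisheye: a pixel r from the principal point sees the ray r / f radians off the axis. A picture is of the moment at which its call begins.
- close_job(): hands the job in, once; it reports no verdict.
The state is a dict: "time": time; "q": joint angles; "joint_vel": joint speeds; "effort": joint torques, N m; "ee_pos": TCP position; "orientation": TCP orientation; "wrist_force": force on the tool from outside, world axes, zero at the start; "wrist_torque": the same for the moment, N m; "gripper_width": finger opening in m.
Only numpy, scipy, OpenCV 4.12 (cv2) and the standard library are available. Lean on these libraries where they do the work, as an engineer would, in place of code of your own. Each camera call takes 0.05 s, during which the arm holds its last target.

## Task

Lay the silicone tray ready for cooking with the things on the drying mat: in its row of three square compartments stand the steel dabba in the middle one, between the clear snap-lid tub on its left and the small ceramic bowl on its right (left and right as the robot faces the tray), each upright in the middle of its compartment, and stand the low glass jar upright on the middle of the tub's lid. Lay the wooden spoon flat along the long compartment in front of that row, about in the middle of its length, handle to the right. Tip none of them over, and leave the steel tumbler and the tall glass jar standing where they are on the mat.

Things in the scene. Friction and masses are not known exactly. Their poses are not given: they have to be found in the camera images.
- tray: Fixed grey silicone tray, 192 x 306 mm. Origin: underside centre; x away from the robot (yaw within 0.35 rad), y left. Floor 4 mm, ribs (6 mm wide) 10 mm above the origin. Far row: three squares 94 mm inside, centres x +43, y +100 (left), 0, -100 mm. Near the robot: long compartment 80 (x) by 294 mm inside, centre x -50, y 0. The drying mat (dark, ribbed, 5 mm thick) lies on the other side.
- tub_c (a point): Centre (half-way up) of the clear plastic tub with a flat white snap lid, closed and rigid, 50 mm high: body 78 x 56 mm, lid 82 x 60 mm and 8 mm thick. Its x is the long side, z up. Starts standing on the drying mat.
- dabba_c (a point): Centre (half-way up) of the small stainless steel dabba, a closed round tin 64 mm across and 70 mm high with a close-fitting lid that stays on. z up. Starts standing on the drying mat (the far bigger dabba, 99 mm across, at the back of the counter is not meant).
- bowl_c (a point): Centre (half-way up) of the small white ceramic bowl, open at the top, 66 mm across at the rim, 63 mm at 13 mm up, foot 46 mm across, 42 mm high. z up. Starts standing on the drying mat (the big serving bowl at the back, 150 mm across, is not meant).
- jar_c (a point): Centre (half-way up) of the low glass jar with a wooden lid that stays on, 52 mm across and 64 mm high. z up. Starts standing on the drying mat.
- spoon_c (a point): Wooden spoon 230 mm long, lying flat, scoop up, on the mat's edge farthest from the robot, scoop to the left. The point: at mid-length on the handle and half-way up it, within 10 mm of the balance point. Handle straight, 13 mm wide, 13 mm high. x points along the spoon to the scoop (52 mm wide, 15 mm high), z up; the handle's end is 115 mm to -x.
- tumbler_c (a point): Centre (half-way up) of the steel tumbler, open, 66 mm across at the rim and 80 mm high, standing on the drying mat among the things. Leave it there.
- tall_jar_c (a point): Centre (half-way up) of the tall glass jar with a wooden lid, 62 mm across and 100 mm high, standing on the drying mat among the things. Leave it there.

How it is judged:
At the end, for the whole second after the job is handed in: Tub, dabba, bowl flat and upright in left, middle, right squares, within 16 mm of centre in x and y; low jar upright within 13 mm of the lid's middle; spoon flat in the long part, scoop left, within 0.25 rad, 22 mm across, 36 mm along; all at rest; tumbler, tall jar upright, moved under 30 mm (x of tub_c in the frame of tray between 0.027 and 0.059 m and y of tub_c in the frame of tray between 0.084 and 0.116 m and z of tub_c in the frame of tray between 0.026 and 0.032 m and angle between each of tub_c, dabba_c, bowl_c, jar_c's own z axis and vertical below 0.08 rad and x of dabba_c in the frame of tray between 0.027 and 0.059 m and y of dabba_c in the frame of tray between -0.016 and 0.016 m and z of dabba_c in the frame of tray between 0.036 and 0.042 m and x of bowl_c in the frame of tray between 0.027 and 0.059 m and y of bowl_c in the frame of tray between -0.116 and -0.084 m and z of bowl_c in the frame of tray between 0.022 and 0.028 m and horizontal distance between jar_c and tub_c below 0.013 m and z of jar_c in the frame of tub_c between 0.054 and 0.06 m and x of spoon_c in the frame of tray between -0.072 and -0.028 m and y of spoon_c in the frame of tray between -0.036 and 0.036 m and z of spoon_c in the frame of tray between 0.0065 and 0.0155 m and angle between spoon_c's own z axis and vertical below 0.2 rad and angle between the x axis of spoon_c and the y axis of tray, either way round below 0.25 rad and y of tray in the frame of spoon_c below -0.015 m and linear speed of each of tub, dabba, bowl, jar, spoon below 0.01 m/s and angular speed of each of tub, dabba, bowl, jar, spoon below 0.1 rad/s and distance of each of tumbler_c, tall_jar_c from where it was at the start of the episode below 0.03 m and angle between each of tumbler_c, tall_jar_c's own z axis and vertical below 0.1 rad); the robot touches nothing.
It fails at once if the steel tumbler is shifted more than 30 mm or knocked over (distance of tumbler_c from where it was at the start of the episode above 0.03 m or angle between tumbler_c's own z axis and vertical above 0.4 rad).
It fails at once if the tall glass jar is shifted more than 30 mm or knocked over (distance of tall_jar_c from where it was at the start of the episode above 0.03 m or angle between tall_jar_c's own z axis and vertical above 0.4 rad).
It fails at once if the tub, dabba, ceramic bowl or low glass jar is tipped over (more than 50 degrees) (angle between any of tub_c, dabba_c, bowl_c, jar_c's own z axis and vertical above 0.87 rad).
It also fails if it takes over 134 s, if anything falls off the work surface, if the arm or the gripper's body presses on something with over 40 N, if the wrist force passes 120 N, or if a joint passes its speed limit or range.

## Working session

There is one attempt and no reset: what is moved stays moved. The work goes in short steps, Python scripts to look and compute and a shell command to move; the robot and the scene stay as the last step left them, time stands still between calls to the robot, and variables do not carry over. Pictures are saved under pics/ and viewed, and the job is handed in when it is done.

```bash
ls; mkdir -p pics; cat > h.py <<'E'
from bench import *
import numpy as np, cv2
def cap(n,f):
    c=capture(n); cv2.imwrite('pics/'+f+'.png',cv2.cvtColor(c['image'],cv2.COLOR_RGB2BGR)); np.savez('pics/'+f+'.npz',**c); return c
def pt(c,u,v,z=None):
    R=np.array(c['R']);t=np.array(c['t'])
    d=np.array([(u-c['cx'])/c['fx'],(v-c['cy'])/c['fy'],1.])
    o=-R.T@t; w=R.T@d
    s=c['range_z'][int(v),int(u)] if z is None else (z-o[2])/w[2]
    return o+s*w
E
python3 - <<'E'
from h import *
s=read_state(); print(s)
cap('top','top0'); cap('scene','scene0')
E
```

```text
pics
{'time': 0.0, 'q': array([ 1.08857168e+00,  3.13472567e-01,  1.49841118e+00, -1.88637243e-05,
        1.33100121e+00, -2.23426192e-01]), 'joint_vel': array([-6.40237133e-04,  1.33559341e-03, -5.22689893e-04, -3.50138742e-04,
        7.93005082e-05,  5.97202007e-04]), 'effort': array([-4.54400270e-04, -4.02212906e+01, -2.52272218e+01,  6.94772392e-02,
        3.52860906e-02, -1.10977817e-04]), 'ee_pos': array([0.13427373, 0.50729205, 0.23815927]), 'orientation': array([ 1.29036161e-01,  9.91639678e-01, -6.09512192e-04, -2.14681067e-04]), 'wrist_force': array([0.09060961, 0.3493459 , 0.22642522]), 'wrist_torque': array([-0.02149814, -0.01579653,  0.03071543]), 'gripper_width': 0.08825822338829174}
```

View pics/top0.png

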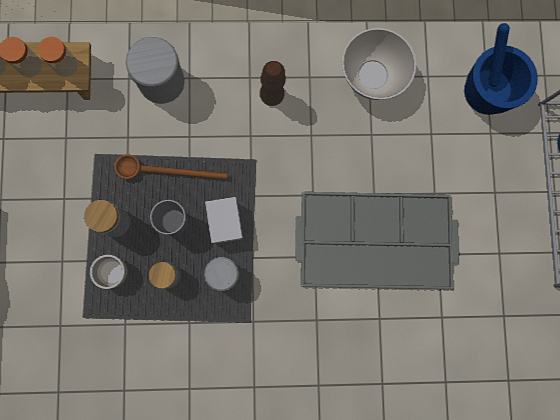

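View pics/scene0.png

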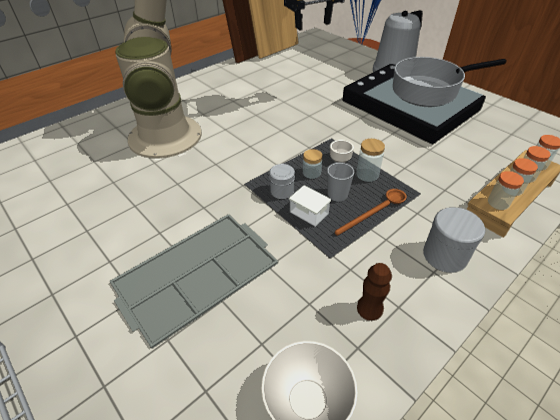

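```bash
python3 - <<'E'
from h import *
c=dict(np.load('pics/top0.npz')); print(c['fx'],c['cx'],c['cy'],-c['R'].T@c['t'],c['R'].round(3).tolist())
im=cv2.imread('pics/top0.png')
cv2.imwrite('pics/t0a.png',cv2.resize(im[145:330,75:265],None,fx=4,fy=3.2*1.25*.8,interpolation=2)) if 0 else cv2.imwrite('pics/t0a.png',cv2.resize(im[148:328,78:268],None,fx=3.3,fy=3.3,interpolation=cv2.INTER_CUBIC))
cv2.imwrite('pics/t0b.png',cv2.resize(im[180:300,285:470],None,fx=4,fy=4,interpolation=cv2.INTER_CUBIC))
E
```

```text
528.4137047695601 273.81309301788104 217.45941949470125 [0.42451065 0.02089924 1.0656183 ] [[-0.019, -0.999, 0.031], [-0.992, 0.015, -0.124], [0.123, -0.033, -0.992]]
```

View pics/t0a.png

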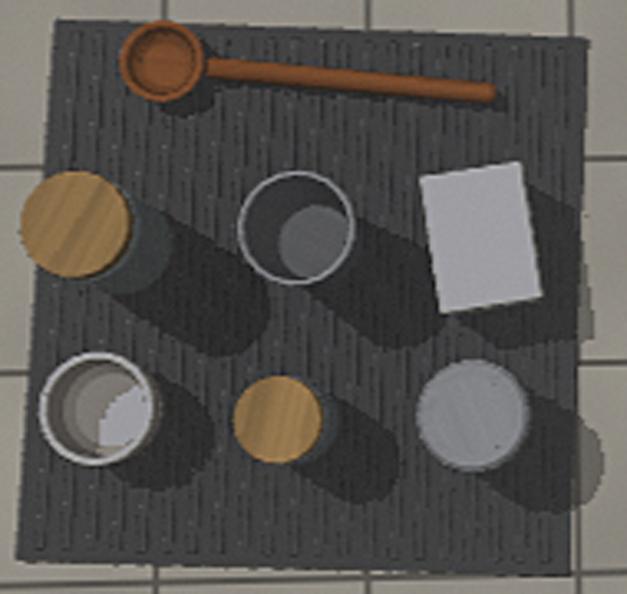

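View pics/t0b.png

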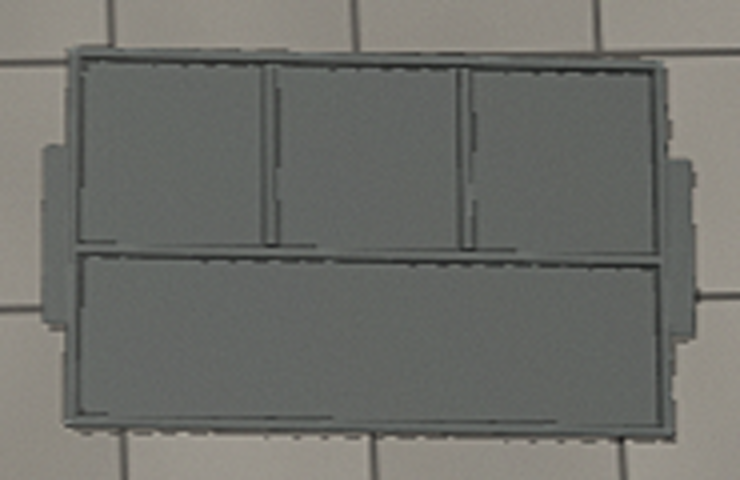

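```bash
cat > m.py <<'E'
from h import *
c=dict(np.load('pics/top0.npz'))
A=lambda u,v,z: pt(c,78+(u+.5)/3.3-.5,148+(v+.5)/3.3-.5,z)
B=lambda u,v,z: pt(c,285+(u+.5)/4-.5,180+(v+.5)/4-.5,z)
P=lambda n,x:print(n,np.round(x,4))
P('tall',A(75,224,.105));P('tumb',A(297,227,.085));P('bowl',A(99,408,.047));P('jar',A(278,419,.069));P('dabba',A(472,415,.075))
k=[A(*p,.055) for p in[(419,176),(519,161),(542,297),(441,313)]]
P('tub',np.mean(k,0)); d=k[0]+k[1]-k[2]-k[3]; P('tub long',[np.linalg.norm(d)/2,np.arctan2(d[1],d[0])]); d=k[0]-k[1]+k[3]-k[2];P('short',[np.linalg.norm(d)/2,np.arctan2(d[1],d[0])])
a,b=A(119,62,.015),A(496,92,.013);d=a-b
P('spoon',(a+b)/2);P('len',[np.linalg.norm(d),np.arctan2(d[1],d[0])]);P('handle',b)
k=[B(*p,.010) for p in[(70,48),(663,63),(674,435),(66,428)]]
for q in k:P('c',q)
P('tray',np.mean(k,0)); d=k[0]+k[1]-k[2]-k[3]; P('x',[np.linalg.norm(d)/2,np.arctan2(d[1],d[0])]); d=k[0]-k[1]+k[3]-k[2];P('y',[np.linalg.norm(d)/2,np.arctan2(d[1],d[0])-np.pi/2])
# depth-derived
for n,u,v in [('tall',75,224),('jar',278,419),('dabba',472,415),('tub',480,237)]:
  P('depth '+n,pt(c,78+u/3.3,148+v/3.3))
E
python3 m.py
```

```text
tall [0.5522 0.3041 0.105 ]
tumb [0.5513 0.186  0.085 ]
bowl [0.4528 0.3052 0.047 ]
jar [0.4442 0.1988 0.069 ]
dabba [0.4442 0.089  0.075 ]
tub [0.548  0.0849 0.055 ]
tub long [0.0812 0.1542]
short [0.059  1.7099]
spoon [0.6527 0.1917 0.014 ]
len [0.2298 1.4787]
handle [0.6422 0.0773 0.013 ]
c [ 0.6076 -0.0725  0.01  ]
c [ 0.5956 -0.3762  0.01  ]
c [ 0.4071 -0.3703  0.01  ]
c [ 0.4165 -0.0655  0.01  ]
tray [ 0.5067 -0.2211  0.01  ]
x [ 0.1899 -0.0339]
y [ 0.3044 -0.0351]
depth tall [0.5518 0.3039 0.1035]
depth jar [0.4435 0.1984 0.0672]
depth dabba [0.4436 0.0886 0.0722]
depth tub [0.547  0.0844 0.0546]
```

```bash
cat > d.py <<'E'
import sys
from h import *
# target x y z psi -> units remaining
s=read_state();q=s['orientation']
from scipy.spatial.transform import Rotation as R
m=R.from_quat(q).as_matrix();psi=np.arctan2(m[1,1],m[0,1])
T=np.array([float(a) for a in sys.argv[1:4]]);
d=(T-s['ee_pos'])/.04
w=(R.from_euler('z',float(sys.argv[4]))*R.from_quat([2**-.5,2**-.5,0,0])*R.from_quat(q).inv())
# psi=0 reference: y tool along x
e=[R.from_euler('z',float(sys.argv[4])+k)*R.from_quat([2**-.5,2**-.5,0,0]) for k in (0,)]
v=(e[0]*R.from_quat(q).inv()).as_rotvec()/.08
print('t',round(s['time'],2),'pos',s['ee_pos'].round(4),'psi',round(psi,3),'w',round(s['gripper_width'],4),'F',s['wrist_force'].round(1))
print('units shift',d.round(2),'turn',v.round(2))
E
python3 -c "
import bench;print([x for x in dir(bench) if x[0]!='_']);print(getattr(bench,'grip_point_offset',None))"
python3 d.py .548 .085 .20 1.725
```

```text
['MotionError', 'capture', 'close_job', 'grip_point_offset', 'read_state']
0.0187
t 0.1 pos [0.1343 0.5073 0.2382] psi 1.312 w 0.0881 F [-0.4 -0.8 -0.5]
units shift [ 10.34 -10.56  -0.96] turn [ 0.01 -0.    5.16]
```

```bash
python3 -m handwheel '[[0.94,-0.96,-0.1,0,0,0.47],[0.94,-0.96,-0.1,0,0,0.47],[0.94,-0.96,-0.1,0,0,0.47],[0.94,-0.96,-0.1,0,0,0.47],[0.94,-0.96,-0.1,0,0,0.47],[0.94,-0.96,-0.1,0,0,0.47],[0.94,-0.96,-0.1,0,0,0.47],[0.94,-0.96,-0.1,0,0,0.47],[0.94,-0.96,-0.1,0,0,0.47],[0.94,-0.96,-0.1,0,0,0.47],[0.94,-0.96,0,0,0,0.47]]' 0.75; python3 d.py .548 .085 .13 1.725
```

```text
time: 1.48
ee_pos: [0.5556, 0.071, 0.1945]
orientation: [-0.087, 0.996, -0.001, -0.002]
wrist_force: [0.8, 0.1, 0.4]
gripper_width: 0.0772
t 1.48 pos [0.5556 0.071  0.1945] psi 1.745 w 0.0772 F [0.8 0.1 0.4]
units shift [-0.19  0.35 -1.61] turn [ 0.02 -0.04 -0.25]
```

```bash
python3 -m handwheel '[[-0.1,0.25,-0.8,0,0,-0.15],[-0.1,0.1,-0.8,0,0,-0.1],[0,0,0,0,0,0]]' ; python3 d.py .548 .085 .08 1.725; python3 -c "
from h import *
cap('wrist','w1')"
```

```text
time: 1.85
ee_pos: [0.5492, 0.0817, 0.1277]
orientation: [-0.074, 0.997, -0.001, -0.002]
wrist_force: [-0.1, 0.3, 1.3]
gripper_width: 0.077
t 1.85 pos [0.5492 0.0817 0.1277] psi 1.72 w 0.077 F [-0.1  0.3  1.3]
units shift [-0.03  0.08 -1.19] turn [ 0.03 -0.06  0.07]
```

View pics/w1.png

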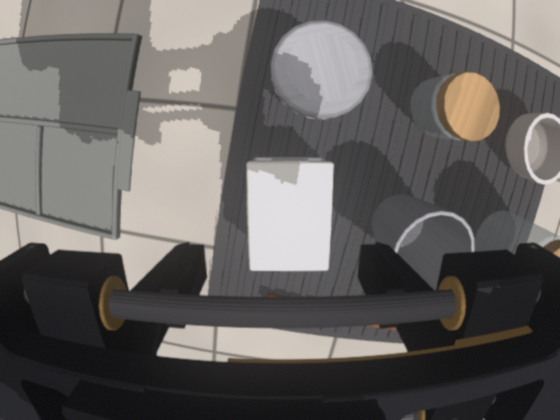

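```bash
python3 -m handwheel '[[0,0.05,-0.8,0,0,0],[0,0,-0.8,0,0,0],[0,0,-0.6,0,0,0],[0,0,-0.2,0,0,0],[0,0,0,0,0,0]]' ; python3 d.py .548 .085 .027 1.725
```

```text
time: 2.52
ee_pos: [0.555, 0.0836, 0.0389]
orientation: [-0.075, 0.997, -0.002, 0.006]
wrist_force: [-0.5, -0.1, 1.2]
gripper_width: 0.0768
t 2.52 pos [0.555  0.0836 0.0389] psi 1.721 w 0.0768 F [-0.5 -0.1  1.2]
units shift [-0.18  0.04 -0.3 ] turn [0.04 0.15 0.05]
```

```bash
python3 -m handwheel '[[-0.18,0.04,-0.3,0,0.15,0],[0,0,0,0,0,0]]' ; python3 d.py .548 .085 .027 1.725
```

```text
time: 2.78
ee_pos: [0.5482, 0.0853, 0.028]
orientation: [-0.075, 0.997, -0.002, 0.001]
wrist_force: [0.2, 0.2, 0.1]
gripper_width: 0.0772
t 2.77 pos [0.5482 0.0853 0.028 ] psi 1.721 w 0.0772 F [0.2 0.2 0.1]
units shift [-0.01 -0.01 -0.03] turn [0.04 0.02 0.04]
```

```bash
python3 -m handwheel '[[0,0,0,0,0,0],[0,0,0,0,0,0],[0,0,0,0,0,0],[0,0,0,0,0,0]]' -1; python3 -m handwheel '[[0,0,0.5,0,0,0],[0,0,0.9,0,0,0],[0,0,0.9,0,0,0],[0,0,0.5,0,0,0]]'; python3 d.py .5531 -.1227 .12 1.536
```

```text
time: 3.28
ee_pos: [0.5487, 0.0853, 0.0289]
orientation: [-0.075, 0.997, -0.002, 0.001]
wrist_force: [0.2, 0.1, -1.3]
gripper_width: 0.0582
time: 3.78
ee_pos: [0.5472, 0.0852, 0.1424]
orientation: [-0.075, 0.997, -0.002, -0.001]
wrist_force: [-0.0, -0.4, -1.3]
gripper_width: 0.0582
t 3.77 pos [0.5472 0.0852 0.1424] psi 1.721 w 0.0582 F [-0.  -0.4 -1.3]
units shift [ 0.15 -5.2  -0.56] turn [ 0.04 -0.02 -2.32]
```

```bash
python3 -m handwheel '[[0.02,-0.5,0,0,0,-0.3],[0.02,-0.9,0,0,0,-0.4],[0.02,-0.9,0,0,0,-0.4],[0.02,-0.9,0,0,0,-0.4],[0.02,-0.9,-0.1,0,0,-0.4],[0.02,-0.6,-0.2,0,0,-0.3],[0,-0.2,-0.2,0,0,-0.1],[0,0,0,0,0,0]]'; python3 d.py .5531 -.1227 .06 1.536
```

```text
time: 4.78
ee_pos: [0.5478, -0.1236, 0.1145]
orientation: [0.024, 1.0, -0.0, -0.005]
wrist_force: [-1.1, 0.2, -1.1]
gripper_width: 0.0583
t 4.78 pos [ 0.5478 -0.1236  0.1145] psi 1.522 w 0.0583 F [-1.1  0.2 -1.1]
units shift [ 0.13  0.02 -1.36] turn [ 0.01 -0.12  0.17]
```

```bash
python3 -m handwheel '[[0.06,0.02,-0.6,0,-0.06,0.17],[0,0,-0.6,0,0,0],[0,0,-0.5,0,0,0],[0,0,0,0,0,0]]'; python3 d.py .5531 -.1227 .029 1.536
```

```text
time: 5.28
ee_pos: [0.5502, -0.1197, 0.0448]
orientation: [0.015, 1.0, -0.0, -0.002]
wrist_force: [-0.3, 0.8, -1.2]
gripper_width: 0.0583
t 5.28 pos [ 0.5502 -0.1197  0.0448] psi 1.54 w 0.0583 F [-0.3  0.8 -1.2]
units shift [ 0.07 -0.08 -0.4 ] turn [ 0.   -0.06 -0.05]
```

```bash
python3 -m handwheel '[[0.07,-0.07,-0.3,0,-0.06,0],[0,0,-0.07,0,0,0],[0,0,0,0,0,0]]'; python3 d.py .5531 -.1227 .029 1.536
```

```text
time: 5.65
ee_pos: [0.5541, -0.1223, 0.0309]
orientation: [0.015, 1.0, -0.001, 0.001]
wrist_force: [0.9, 0.2, -0.3]
gripper_width: 0.0583
t 5.65 pos [ 0.5541 -0.1223  0.0309] psi 1.542 w 0.0583 F [ 0.9  0.2 -0.3]
units shift [-0.03 -0.01 -0.05] turn [ 0.02  0.04 -0.07]
```

```bash
python3 -m handwheel '[[0,0,-0.06,0,0,0],[0,0,0,0,0,0]]'; python3 -m handwheel '[[0,0,0,0,0,0],[0,0,0,0,0,0]]' 0.75; python3 d.py .5531 -.1227 .13 1.536
```

```text
time: 5.9
ee_pos: [0.5544, -0.1224, 0.0289]
orientation: [0.015, 1.0, -0.001, 0.002]
wrist_force: [-0.1, 1.0, 0.2]
gripper_width: 0.0582
time: 6.15
ee_pos: [0.5547, -0.1226, 0.0294]
orientation: [0.015, 1.0, -0.001, 0.002]
wrist_force: [0.2, -0.1, -0.2]
gripper_width: 0.0759
t 6.15 pos [ 0.5547 -0.1226  0.0294] psi 1.541 w 0.0759 F [ 0.2 -0.1 -0.2]
units shift [-0.04 -0.    2.52] turn [ 0.03  0.06 -0.07]
```

```bash
python3 -m handwheel '[[0,0,0.8,0,0,0],[0,0,0.9,0,0,-0.8],[0,0.3,0.9,0,0,-1],[0.15,0.5,0.2,0,0,-1],[0.15,0.5,0.2,0,0,-1],[0.15,0.5,0,0,0,-1],[0.15,0.5,0,0,0,-1],[0.15,0.5,0,0,0,-1],[0.15,0.5,0,0,0,-1],[0.15,0.5,0,0,0,-1],[0.15,0.3,0,0,0,-1],[0.15,0.3,0,0,0,-1]]' -0.1; python3 d.py .6445 .102 .12 -0.03
```

```text
time: 7.65
ee_pos: [0.6098, 0.0585, 0.1555]
orientation: [0.446, 0.895, -0.002, 0.004]
wrist_force: [0.2, 0.5, 0.5]
gripper_width: 0.0398
t 7.65 pos [0.6098 0.0585 0.1555] psi 0.647 w 0.0398 F [0.2 0.5 0.5]
units shift [ 0.87  1.09 -0.89] turn [ 0.1   0.04 -8.46]
```

```bash
python3 -m handwheel '[[0.1,0.14,-0.1,0,0,-1],[0.1,0.14,-0.1,0,0,-1],[0.1,0.14,-0.1,0,0,-1],[0.1,0.14,-0.1,0,0,-1],[0.1,0.14,-0.1,0,0,-1],[0.1,0.14,-0.1,0,0,-1],[0.1,0.14,-0.1,0,0,-0.8],[0.1,0.1,-0.1,0,0,-0.6],[0,0,0,0,0,0]]'; python3 d.py .6445 .102 .09 -0.03
python3 -c "
from h import *
cap('wrist','w2');cap('top','top1')"
```

```text
time: 8.78
ee_pos: [0.643, 0.1041, 0.1231]
orientation: [0.694, 0.72, -0.003, 0.004]
wrist_force: [-0.4, -0.3, 0.2]
gripper_width: 0.0397
t 8.78 pos [0.643  0.1041 0.1231] psi 0.036 w 0.0397 F [-0.4 -0.3  0.2]
units shift [ 0.04 -0.05 -0.83] turn [ 0.11  0.02 -0.83]
```

View pics/w2.png

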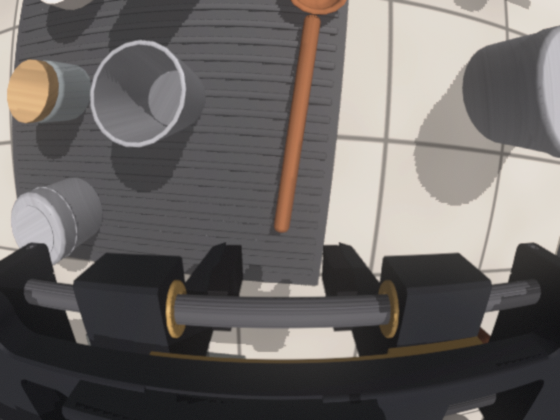

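View pics/top1.png

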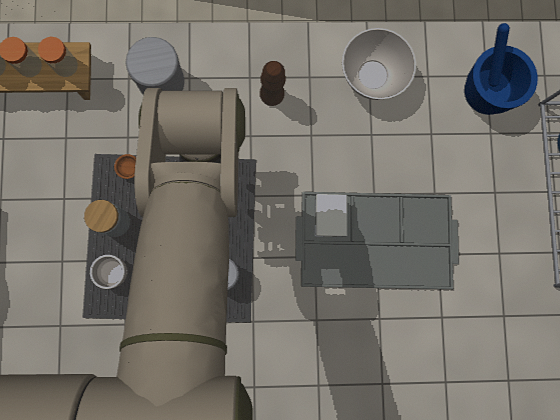

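```bash
cat >> h.py <<'E'
def ptw(c,u,v,z):
    R=np.array(c['R']);t=np.array(c['t'])
    a=np.array([(u-c['cx'])/c['fx'],(v-c['cy'])/c['fy']]);r=np.linalg.norm(a)
    d=np.r_[np.sin(r)*a/max(r,1e-9),np.cos(r)]
    o=-R.T@t; w=R.T@d
    return o+(z-o[2])/w[2]*w
E
python3 -c "
from h import *
c=dict(np.load('pics/w2.npz'))
print(ptw(c,281,228,.012),ptw(c,300,110,.018), ptw(c,140,94,.085))
c=dict(np.load('pics/w1.npz'))
print(ptw(c,290,215,.055))"
```

```text
[0.64295822 0.08123158 0.012     ] [0.65400716 0.17867694 0.018     ] [0.55568072 0.18722391 0.085     ]
[0.5459666  0.08637003 0.055     ]
```

```bash
python3 -m handwheel '[[0.04,-0.05,-0.6,0.1,0,-0.6],[0,0,-0.7,0,0,-0.2],[0,0,-0.5,0,0,0],[0,0,-0.3,0,0,0],[0,0,0,0,0,0]]'; python3 d.py .6448 .102 .009 -0.03
```

```text
time: 9.5
ee_pos: [0.645, 0.1007, 0.0395]
orientation: [0.716, 0.698, 0.002, 0.002]
wrist_force: [-0.0, -0.4, 0.4]
gripper_width: 0.0397
t 9.5 pos [0.645  0.1007 0.0395] psi -0.027 w 0.0397 F [-0.  -0.4  0.4]
units shift [-0.    0.03 -0.76] turn [ 0.01  0.07 -0.04]
```

```bash
python3 -m handwheel '[[0,0.03,-0.4,0,0.07,0],[0,0,-0.3,0,0,0],[0,0,0,0,0,0]]'; python3 d.py .6448 .102 .009 -0.03
```

```text
time: 9.88
ee_pos: [0.6456, 0.102, 0.0109]
orientation: [0.716, 0.698, 0.0, 0.001]
wrist_force: [-0.1, 0.9, -0.3]
gripper_width: 0.0396
t 9.88 pos [0.6456 0.102  0.0109] psi -0.026 w 0.0396 F [-0.1  0.9 -0.3]
units shift [-0.02 -0.   -0.05] turn [ 0.02  0.02 -0.05]
```

```bash
python3 -m handwheel '[[-0.02,0,-0.06,0,0,0],[0,0,0,0,0,0],[0,0,0,0,0,0],[0,0,0,0,0,0],[0,0,0,0,0,0]]' -1; python3 -m handwheel '[[0,0,0.3,0,0,0],[0,0,0.6,0,0,0],[0,0,0.6,0,0,0],[0,0,0.5,0,0,0],[0,0,0,0,0,0]]';python3 -c "
from h import *
cap('wrist','w3');cap('scene','scene1')"
```

```text
time: 10.5
ee_pos: [0.6453, 0.102, 0.0095]
orientation: [0.716, 0.698, 0.001, 0.002]
wrist_force: [-0.1, 0.7, -0.0]
gripper_width: 0.0125
time: 11.12
ee_pos: [0.6455, 0.1019, 0.095]
orientation: [0.716, 0.698, 0.001, 0.003]
wrist_force: [-0.9, -0.1, -1.4]
gripper_width: 0.0125
```

View pics/w3.png

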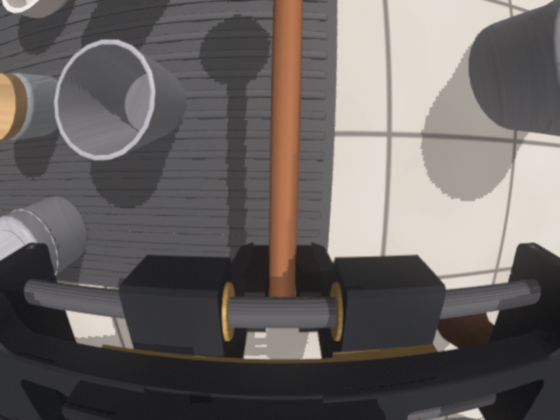

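View pics/scene1.png

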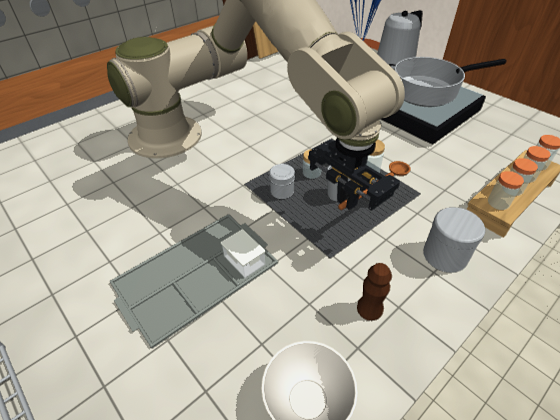

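```bash
python3 -m handwheel '[[0,-0.4,0.5,0,0,0],[0,-0.8,0.5,0,0,0],[0,-0.9,0,0,0,0],[-0.3,-0.9,0,0,0,0],[-0.6,-0.9,0,0,0,0],[-0.6,-0.9,0,0,0,0],[-0.6,-0.9,0,0,0,0],[-0.6,-0.9,0,0,0,0],[-0.6,-0.9,0,0,0,0],[-0.6,-0.9,-0.3,0,0,0],[-0.4,-0.6,-0.4,0,0,0],[0,0,0,0,0,0]]'; python3 d.py .4536 -.3093 .06 -0.0345
```

```text
time: 12.72
ee_pos: [0.4632, -0.2799, 0.113]
orientation: [0.718, 0.696, -0.001, 0.004]
wrist_force: [0.0, 0.2, -0.9]
gripper_width: 0.0123
t 12.72 pos [ 0.4632 -0.2799  0.113 ] psi -0.032 w 0.0123 F [ 0.   0.2 -0.9]
units shift [-0.24 -0.73 -1.32] turn [ 0.09  0.06 -0.04]
```

```bash
python3 -m handwheel '[[-0.14,-0.4,-0.3,0,0,0],[-0.1,-0.33,-0.5,0.09,0.06,-0.04],[0,0,-0.4,0,0,0],[0,0,0,0,0,0]]'; python3 d.py .4536 -.3093 .04 -0.0345;python3 -c "
from h import *
cap('scene','scene2')
cap('wrist','w4')"
```

```text
time: 13.22
ee_pos: [0.4544, -0.3104, 0.0642]
orientation: [0.719, 0.695, 0.0, 0.001]
wrist_force: [-0.7, 0.0, 0.8]
gripper_width: 0.0124
t 13.22 pos [ 0.4544 -0.3104  0.0642] psi -0.033 w 0.0124 F [-0.7  0.   0.8]
units shift [-0.02  0.03 -0.61] turn [ 0.02  0.02 -0.02]
```

View pics/scene2.png

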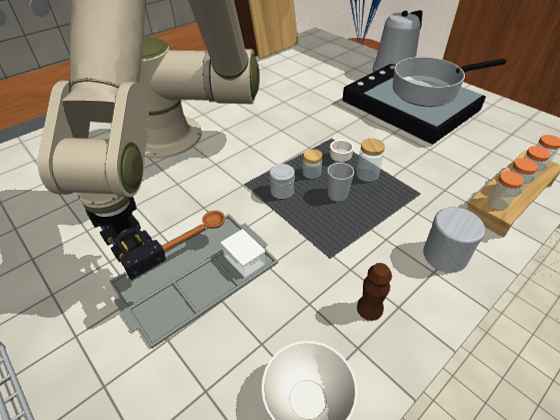

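View pics/w4.png

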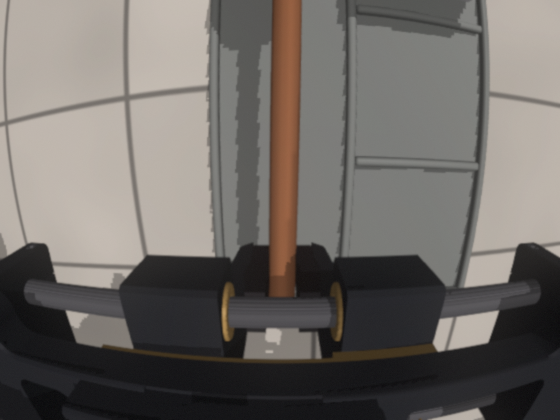

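```bash
python3 -m handwheel '[[0,0.03,-0.5,0,0,0],[0,0,-0.5,0,0,0],[0,0,-0.3,0,0,0],[0,0,0,0,0,0]]'; python3 d.py .4536 -.3093 .009 -0.0345
```

```text
time: 13.82
ee_pos: [0.4571, -0.3095, 0.0154]
orientation: [0.718, 0.696, 0.0, 0.005]
wrist_force: [0.8, -0.2, -0.1]
gripper_width: 0.0127
t 13.82 pos [ 0.4571 -0.3095  0.0154] psi -0.03 w 0.0127 F [ 0.8 -0.2 -0.1]
units shift [-0.09  0.   -0.16] turn [ 0.1   0.1  -0.06]
```

```bash
python3 -m handwheel '[[-0.09,0,-0.13,0,0.1,0],[0,0,0,0,0,0]]'; python3 -m handwheel '[[0,0,0,0,0,0],[0,0,0,0,0,0]]' -0.3; python3 d.py .4536 -.3093 .009 -0.0345;  python3 -m handwheel '[[0,0,0.3,0,0,0],[0,0,0.8,0,0,0],[0,0,0.9,0,0,0],[0,0,0.9,0,0,0],[0,0,0.9,0,0,0]]'; python3 d.py .4442 .089 .16 0
```

```text
time: 14.08
ee_pos: [0.4538, -0.3098, 0.0111]
orientation: [0.717, 0.697, -0.003, 0.003]
wrist_force: [0.2, -0.5, -1.1]
gripper_width: 0.0127
time: 14.32
ee_pos: [0.4541, -0.3102, 0.0119]
orientation: [0.718, 0.697, -0.003, 0.004]
wrist_force: [-0.2, -0.1, -0.6]
gripper_width: 0.0295
t 14.32 pos [ 0.4541 -0.3102  0.0119] psi -0.03 w 0.0295 F [-0.2 -0.1 -0.6]
units shift [-0.01  0.02 -0.07] turn [ 0.13  0.02 -0.06]
time: 14.95
ee_pos: [0.4532, -0.3093, 0.1701]
orientation: [0.718, 0.696, -0.003, 0.003]
wrist_force: [1.2, -0.4, -0.2]
gripper_width: 0.0309
t 14.95 pos [ 0.4532 -0.3093  0.1701] psi -0.03 w 0.0309 F [ 1.2 -0.4 -0.2]
units shift [-0.22  9.96 -0.25] turn [0.11 0.   0.37]
```

```bash
python3 -m handwheel '[[0,0.5,0,0,0,0],[0,0.9,0,0,0,0.1],[0,0.95,0,0,0,0.1],[0,0.95,0,0,0,0.1],[0,0.95,0,0,0,0.1],[0,0.95,0,0,0,0],[0,0.95,0,0,0,0],[0,0.95,0,0,0,0],[0,0.95,0,0,0,0],[-0.1,0.9,0,0,0,0],[-0.1,0.6,-0.2,0,0,0],[0,0,-0.2,0,0,0]]' 0.8; python3 d.py .4442 .089 .11 0;python3 -c "
from h import *
cap('top','top2')"
```

```text
time: 16.45
ee_pos: [0.4364, 0.0921, 0.1525]
orientation: [0.705, 0.709, -0.004, 0.001]
wrist_force: [-0.0, 0.6, 0.1]
gripper_width: 0.079
t 16.45 pos [0.4364 0.0921 0.1525] psi 0.006 w 0.079 F [-0.   0.6  0.1]
units shift [ 0.19 -0.08 -1.06] turn [ 0.1  -0.05 -0.08]
```

View pics/top2.png

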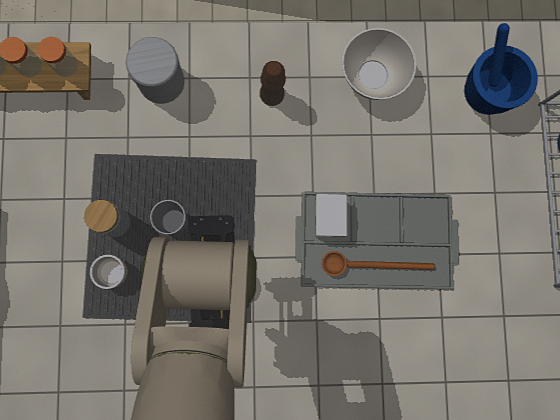

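```bash
python3 -m handwheel '[[0.19,-0.08,-0.3,0.1,-0.05,0],[0,0,-0.6,0,0,0],[0,0,-0.4,0,0,0],[0,0,0,0,0,0]]'; python3 d.py .4442 .089 .03 0
```

```text
time: 17.0
ee_pos: [0.4451, 0.0843, 0.0961]
orientation: [0.707, 0.707, -0.0, -0.001]
wrist_force: [-0.5, -0.3, 0.2]
gripper_width: 0.0794
t 17.0 pos [0.4451 0.0843 0.0961] psi 0.001 w 0.0794 F [-0.5 -0.3  0.2]
units shift [-0.02  0.12 -1.65] turn [-0.01 -0.02 -0.01]
```

```bash
python3 -m handwheel '[[-0.02,0.12,-0.5,0,0,0],[0,0,-0.6,0,0,0],[0,0,-0.4,0,0,0],[0,0,0,0,0,0]]'; python3 d.py .4442 .089 .03 0
```

```text
time: 17.5
ee_pos: [0.4469, 0.0865, 0.0359]
orientation: [0.708, 0.706, 0.001, 0.0]
wrist_force: [0.0, 0.5, -0.0]
gripper_width: 0.0792
t 17.5 pos [0.4469 0.0865 0.0359] psi -0.003 w 0.0792 F [ 0.   0.5 -0. ]
units shift [-0.07  0.06 -0.15] turn [-0.01  0.03  0.04]
```

```bash
python3 -m handwheel '[[-0.07,0.06,-0.15,0,0,0],[0,0,0,0,0,0]]'; python3 -m handwheel '[[0,0,0,0,0,0],[0,0,0,0,0,0],[0,0,0,0,0,0]]' -1; python3 -m handwheel '[[0,0,0.4,0,0,0],[0,0,0.8,0,0,0],[0,0,0.8,0,0,0],[0,0,0.5,0,0,0]]'; python3 d.py .5497 -.2226 .13 -.0345
```

```text
time: 17.75
ee_pos: [0.4448, 0.0885, 0.0308]
orientation: [0.709, 0.706, 0.002, 0.001]
wrist_force: [0.5, 0.5, 0.1]
gripper_width: 0.0795
time: 18.12
ee_pos: [0.4452, 0.0885, 0.0316]
orientation: [0.709, 0.706, 0.002, 0.002]
wrist_force: [0.2, 0.3, -0.8]
gripper_width: 0.0615
time: 18.62
ee_pos: [0.4436, 0.0886, 0.1331]
orientation: [0.709, 0.706, 0.001, 0.0]
wrist_force: [0.2, -0.5, -2.3]
gripper_width: 0.0619
t 18.62 pos [0.4436 0.0886 0.1331] psi -0.004 w 0.0619 F [ 0.2 -0.5 -2.3]
units shift [ 2.65 -7.78 -0.08] turn [-0.01  0.02 -0.38]
```

```bash
python3 -m handwheel '[[0.15,-0.5,0,0,0,0],[0.3,-0.9,0,0,0,-0.1],[0.3,-0.9,0,0,0,-0.1],[0.3,-0.9,0,0,0,-0.1],[0.3,-0.9,0,0,0,-0.1],[0.3,-0.9,0,0,0,0],[0.3,-0.9,0,0,0,0],[0.3,-0.9,0,0,0,0],[0.2,-0.6,0,0,0,0],[0,0,0,0,0,0]]'; python3 d.py .5497 -.2226 .08 -.0345
```

```text
time: 19.88
ee_pos: [0.5429, -0.2165, 0.1334]
orientation: [0.72, 0.694, 0.002, -0.0]
wrist_force: [-0.2, 0.8, -0.5]
gripper_width: 0.0619
t 19.88 pos [ 0.5429 -0.2165  0.1334] psi -0.035 w 0.0619 F [-0.2  0.8 -0.5]
units shift [ 0.17 -0.15 -1.34] turn [-0.03  0.03  0.01]
```

```bash
python3 -m handwheel '[[0.15,-0.12,-0.5,0,0,0],[0,0,-0.7,0,0,0],[0,0,-0.6,0,0,0],[0,0,0,0,0,0]]'; python3 d.py .5497 -.2226 .031 -.0345
```

```text
time: 20.38
ee_pos: [0.5479, -0.2174, 0.0596]
orientation: [0.719, 0.695, 0.002, -0.001]
wrist_force: [-0.4, -0.2, -1.8]
gripper_width: 0.0618
t 20.38 pos [ 0.5479 -0.2174  0.0596] psi -0.033 w 0.0618 F [-0.4 -0.2 -1.8]
units shift [ 0.04 -0.13 -0.71] turn [-0.05  0.01 -0.02]
```

```bash
python3 -m handwheel '[[0.02,-0.1,-0.4,-0.05,0,0],[0,0,-0.2,0,0,0],[0,0,0,0,0,0]]'; python3 d.py .5497 -.2226 .031 -.0345
```

```text
time: 20.75
ee_pos: [0.5494, -0.2212, 0.036]
orientation: [0.719, 0.696, 0.0, 0.001]
wrist_force: [0.7, 0.5, -1.3]
gripper_width: 0.0618
t 20.75 pos [ 0.5494 -0.2212  0.036 ] psi -0.033 w 0.0618 F [ 0.7  0.5 -1.3]
units shift [ 0.01 -0.03 -0.13] turn [ 0.02  0.03 -0.02]
```

```bash
python3 -m handwheel '[[0,-0.03,-0.1,0,0,0],[0,0,0,0,0,0],[0,0,-0.04,0,0,0],[0,0,0,0,0,0]]'; python3 -m handwheel '[[0,0,0,0,0,0],[0,0,0,0,0,0]]' 0.7;  python3 -m handwheel '[[0,0,0.3,0,0,0],[0,0,0.8,0,0,0],[0,0,0.9,0,0,0],[0,0,0.9,0,0,0],[0,0,0.5,0,0,0]]';  python3 d.py .4442 .1988 .16 0
```

```text
time: 21.25
ee_pos: [0.5499, -0.2229, 0.0311]
orientation: [0.719, 0.695, 0.001, 0.002]
wrist_force: [0.3, 0.2, -1.2]
gripper_width: 0.0618
time: 21.5
ee_pos: [0.5502, -0.223, 0.0316]
orientation: [0.719, 0.695, 0.001, 0.003]
wrist_force: [-0.1, 1.1, 0.0]
gripper_width: 0.0745
time: 22.12
ee_pos: [0.5497, -0.2227, 0.1745]
orientation: [0.719, 0.695, 0.001, 0.003]
wrist_force: [0.0, 0.2, 0.1]
gripper_width: 0.0748
t 22.12 pos [ 0.5497 -0.2227  0.1745] psi -0.033 w 0.0748 F [0.  0.2 0.1]
units shift [-2.64 10.54 -0.36] turn [0.04 0.07 0.41]
```

```bash
python3 -m handwheel '[[-0.12,0.5,0,0,0,0],[-0.24,0.95,0,0,0,0.1],[-0.24,0.95,0,0,0,0.1],[-0.24,0.95,0,0,0,0.1],[-0.24,0.95,0,0,0,0.1],[-0.24,0.95,0,0,0,0],[-0.24,0.95,0,0,0,0],[-0.24,0.95,0,0,0,0],[-0.24,0.95,0,0,0,0],[-0.24,0.95,0,0,0,0],[-0.24,0.95,0,0,0,0],[-0.1,0.5,0,0,0,0]]' 0.6; python3 -m handwheel '[[0,0,0,0,0,0]]';python3 d.py .4442 .1988 .11 0
```

```text
time: 23.62
ee_pos: [0.4272, 0.2201, 0.1687]
orientation: [0.706, 0.708, -0.002, -0.001]
wrist_force: [0.6, -0.5, 0.2]
gripper_width: 0.0705
time: 23.75
ee_pos: [0.4255, 0.2212, 0.1681]
orientation: [0.705, 0.709, -0.003, -0.002]
wrist_force: [0.9, 0.0, 0.5]
gripper_width: 0.0705
t 23.75 pos [0.4255 0.2212 0.1681] psi 0.006 w 0.0705 F [0.9 0.  0.5]
units shift [ 0.47 -0.56 -1.45] turn [ 0.02 -0.07 -0.08]
```

```bash
python3 -m handwheel '[[0.4,-0.5,-0.5,0,-0.07,-0.08],[0.05,-0.05,-0.5,0,0,0],[0,0,-0.3,0,0,0],[0,0,0,0,0,0]]';python3 d.py .4442 .1988 .035 0; python3 -c "
from h import *
c=cap('wrist','w5')"
```

```text
time: 24.25
ee_pos: [0.4419, 0.1972, 0.1138]
orientation: [0.707, 0.707, -0.001, 0.0]
wrist_force: [0.6, -0.1, 0.1]
gripper_width: 0.0705
t 24.25 pos [0.4419 0.1972 0.1138] psi -0.0 w 0.0705 F [ 0.6 -0.1  0.1]
units shift [ 0.06  0.04 -1.97] turn [ 0.03 -0.02  0.  ]
```

View pics/w5.png

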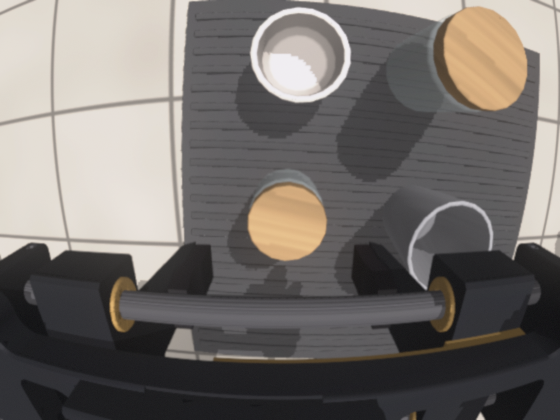

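```bash
python3 -c "
from h import *
c=dict(np.load('pics/w5.npz'));print(ptw(c,288,222,.069),ptw(c,300,54,.047))"
python3 -m handwheel '[[0.06,0.04,-0.5,0,0,0],[0,0,-0.7,0,0,0],[0,0,-0.5,0,0,0],[0,0,0,0,0,0]]';python3 d.py .4442 .1988 .035 0
```

```text
[0.44548421 0.20237077 0.069     ] [0.45338578 0.30843723 0.047     ]
time: 24.8
ee_pos: [0.4461, 0.1995, 0.0479]
orientation: [0.707, 0.707, 0.002, 0.002]
wrist_force: [0.2, -0.2, 0.3]
gripper_width: 0.0707
t 24.8 pos [0.4461 0.1995 0.0479] psi 0.001 w 0.0707 F [ 0.2 -0.2  0.3]
units shift [-0.05 -0.02 -0.32] turn [ 0.01  0.07 -0.01]
```

```bash
python3 -m handwheel '[[-0.04,0,-0.27,0,0.05,0],[0,0,0,0,0,0]]';python3 d.py .4442 .2 .035 0; python3 -m handwheel '[[0,0,0,0,0,0],[0,0,0,0,0,0],[0,0,0,0,0,0],[0,0,0,0,0,0]]' -1; python3 -m handwheel '[[0,0,0.4,0,0,0],[0,0,0.8,0,0,0],[0,0,0.8,0,0,0],[0,0,0.8,0,0,0],[0,0,0.5,0,0,0]]'
python3 -c "
from h import *
cap('top','top3');cap('wrist','w6')
c=dict(np.load('pics/top3.npz'));im=cv2.imread('pics/top3.png')
cv2.imwrite('pics/t3b.png',cv2.resize(im[180:300,285:470],None,fx=4,fy=4,interpolation=cv2.INTER_CUBIC))"
```

```text
time: 25.05
ee_pos: [0.4452, 0.1998, 0.0382]
orientation: [0.707, 0.707, 0.001, 0.002]
wrist_force: [0.6, -0.7, 1.0]
gripper_width: 0.0704
t 25.05 pos [0.4452 0.1998 0.0382] psi 0.001 w 0.0704 F [ 0.6 -0.7  1. ]
units shift [-0.03  0.01 -0.08] turn [ 0.    0.05 -0.01]
time: 25.55
ee_pos: [0.4456, 0.1999, 0.0392]
orientation: [0.707, 0.707, 0.002, 0.002]
wrist_force: [0.1, -0.8, -2.0]
gripper_width: 0.0507
time: 26.18
ee_pos: [0.4439, 0.1995, 0.1734]
orientation: [0.707, 0.707, -0.0, 0.001]
wrist_force: [1.2, -0.8, -1.2]
gripper_width: 0.0509
```

View pics/t3b.png

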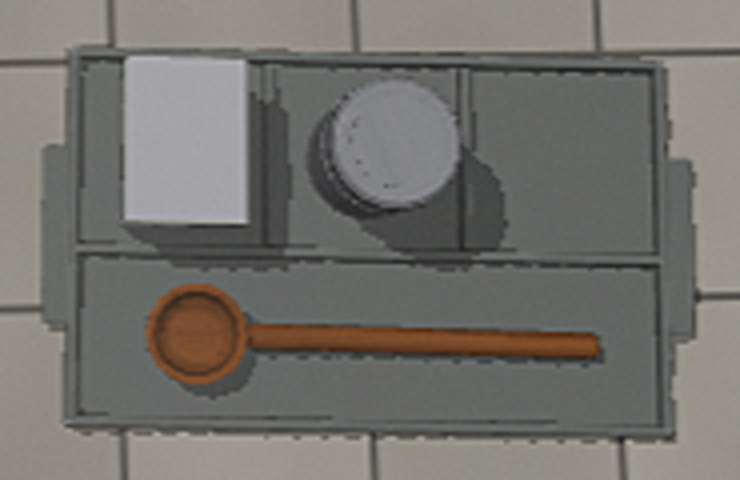

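View pics/w6.png

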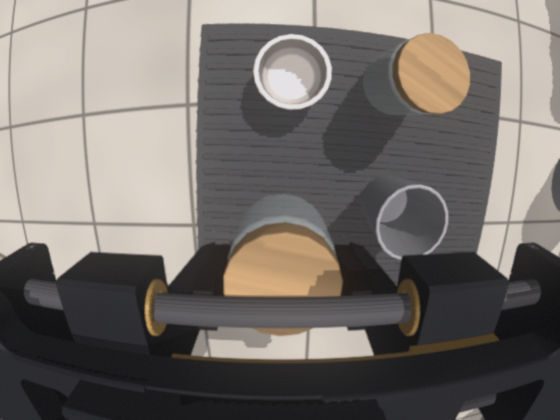

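```bash
cat > m2.py <<'E'
from h import *
c=dict(np.load('pics/top0.npz'))
B=lambda u,v,z: pt(c,285+(u+.5)/4-.5,180+(v+.5)/4-.5,z)
th=-.0345;O=np.array([.5067,-.2211]);M=np.array([[np.cos(th),np.sin(th)],[-np.sin(th),np.cos(th)]])
def P(n,x):print(n,np.round(x,4),'tray',np.round(M@(x[:2]-O),4))
E
cat > m3.py <<'E'
from m2 import *
P('tub',np.mean([B(*p,.054) for p in[(124,57),(245,58),(248,222),(124,222)]],0))
P('dabba',B(396,144,.074));a,b=B(148,333,.014),B(599,346,.012);P('spoon',(a+b)/2)
E
python3 m3.py;python3 d.py .5531 -.1227 .16 -.0345
```

```text
tub [ 0.5543 -0.1234  0.054 ] tray [0.0442 0.0993]
dabba [ 0.548  -0.2212  0.074 ] tray [0.0413 0.0013]
spoon [ 0.4573 -0.2208  0.013 ] tray [-0.0494 -0.0014]
t 26.27 pos [0.4445 0.1996 0.1737] psi 0.001 w 0.0504 F [-1.  -0.3 -1.7]
units shift [ 2.71 -8.06 -0.34] turn [ 0.01  0.04 -0.44]
```

```bash
python3 -m handwheel '[[0.15,-0.4,0,0,0,0],[0.32,-0.9,0,0,0,-0.1],[0.32,-0.9,0,0,0,-0.1],[0.32,-0.9,0,0,0,-0.1],[0.32,-0.9,0,0,0,-0.1],[0.32,-0.9,0,0,0,0],[0.32,-0.9,0,0,0,0],[0.32,-0.9,0,0,0,0],[0.3,-0.8,0,0,0,0],[0.1,-0.3,0,0,0,0],[0,0,0,0,0,0],[0,0,0,0,0,0]]'; python3 d.py .554 -.123 .12 -.0345
```

```text
time: 27.78
ee_pos: [0.5531, -0.1312, 0.1594]
orientation: [0.719, 0.695, -0.005, -0.008]
wrist_force: [0.1, 0.4, -1.9]
gripper_width: 0.0505
t 27.77 pos [ 0.5531 -0.1312  0.1594] psi -0.035 w 0.0505 F [ 0.1  0.4 -1.9]
units shift [ 0.02  0.21 -0.99] turn [-0.05 -0.22  0.01]
```

```bash
python3 -m handwheel '[[0,0.18,-0.3,-0.05,-0.2,0],[0,0,-0.4,0,0,0],[0,0,-0.3,0,0,0],[0,0,0,0,0,0],[0,0,0,0,0,0]]'; python3 d.py .554 -.123 .089 -.0345
```

```text
time: 28.4
ee_pos: [0.5527, -0.1215, 0.1178]
orientation: [0.718, 0.696, -0.001, -0.001]
wrist_force: [-0.1, 1.2, -1.5]
gripper_width: 0.0506
t 28.4 pos [ 0.5527 -0.1215  0.1178] psi -0.032 w 0.0506 F [-0.1  1.2 -1.5]
units shift [ 0.03 -0.04 -0.72] turn [ 0.   -0.03 -0.04]
```

```bash
python3 -m handwheel '[[0.02,-0.04,-0.3,0,0,0],[0,0,-0.2,0,0,0],[0,0,-0.1,0,0,0],[0,0,0,0,0,0],[0,0,0,0,0,0]]'; python3 d.py .554 -.123 .089 -.0345
```

```text
time: 29.02
ee_pos: [0.5538, -0.1236, 0.0925]
orientation: [0.718, 0.696, -0.001, -0.0]
wrist_force: [0.7, 0.1, -1.4]
gripper_width: 0.0508
t 29.02 pos [ 0.5538 -0.1236  0.0925] psi -0.032 w 0.0508 F [ 0.7  0.1 -1.4]
units shift [ 0.01  0.01 -0.09] turn [ 0.01 -0.02 -0.03]
```

```bash
python3 -m handwheel '[[0,0,-0.06,0,0,0],[0,0,-0.02,0,0,0],[0,0,0,0,0,0]]'; python3 -m handwheel '[[0,0,0,0,0,0]]';python3 d.py .554 -.123 .089 -.0345
```

```text
time: 29.4
ee_pos: [0.554, -0.1236, 0.0895]
orientation: [0.718, 0.696, -0.001, 0.0]
wrist_force: [-0.7, -0.5, -2.4]
gripper_width: 0.0509
time: 29.52
ee_pos: [0.554, -0.1236, 0.0896]
orientation: [0.718, 0.696, -0.001, 0.0]
wrist_force: [-0.1, 0.3, -1.8]
gripper_width: 0.0507
t 29.52 pos [ 0.554  -0.1236  0.0896] psi -0.032 w 0.0507 F [-0.1  0.3 -1.8]
units shift [ 0.    0.02 -0.02] turn [ 0.01 -0.01 -0.03]
```

```bash
python3 -m handwheel '[[0,0,-0.04,0,0,0],[0,0,0,0,0,0]]'; python3 -m handwheel '[[0,0,0,0,0,0],[0,0,0,0,0,0],[0,0,0,0,0,0]]' 0.5;python3 -m handwheel '[[0,0,0.2,0,0,0],[0,0,0.6,0,0,0],[0,0,0.8,0,0,0],[0,0,0.8,0,0,0],[0,0,0,0,0,0]]';python3 d.py .453 .306 .2 1.57
python3 -c "
from h import *
cap('wrist','w7');cap('scene','scene3')"
```

```text
time: 29.78
ee_pos: [0.5541, -0.1237, 0.0882]
orientation: [0.718, 0.696, -0.0, 0.0]
wrist_force: [-1.2, 0.0, -0.3]
gripper_width: 0.0506
time: 30.15
ee_pos: [0.5543, -0.1238, 0.0884]
orientation: [0.718, 0.696, -0.0, 0.001]
wrist_force: [0.8, 0.8, 0.0]
gripper_width: 0.066
time: 30.78
ee_pos: [0.5542, -0.1237, 0.1893]
orientation: [0.718, 0.696, -0.0, 0.001]
wrist_force: [-0.3, 0.7, -0.6]
gripper_width: 0.0663
t 30.77 pos [ 0.5542 -0.1237  0.1893] psi -0.032 w 0.0663 F [-0.3  0.7 -0.6]
units shift [-2.53 10.74  0.27] turn [ 0.    0.04 20.03]
```

View pics/w7.png

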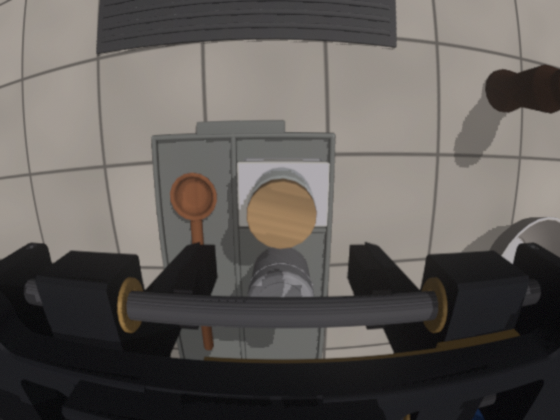

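View pics/scene3.png

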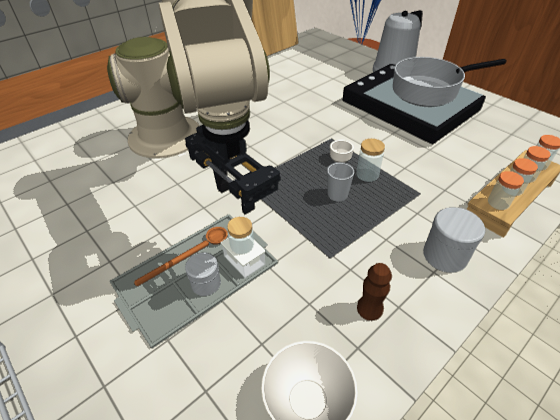

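```bash
python3 -m handwheel '[[0,0.3,0.2,0,0,0.8],[-0.2,0.6,0.1,0,0,1],[-0.2,0.8,0,0,0,1],[-0.2,0.8,0,0,0,1],[-0.2,0.8,0,0,0,1],[-0.2,0.8,0,0,0,1],[-0.2,0.8,0,0,0,1],[-0.2,0.8,0,0,0,1],[-0.2,0.8,0,0,0,1],[-0.2,0.8,0,0,0,1],[-0.2,0.8,0,0,0,1],[-0.2,0.8,0,0,0,1]]' 0.95; python3 d.py .453 .3065 .15 1.2
```

```text
time: 32.38
ee_pos: [0.455, 0.2421, 0.1817]
orientation: [0.311, 0.95, -0.011, -0.012]
wrist_force: [0.3, 0.0, 0.9]
gripper_width: 0.0861
t 32.38 pos [0.455  0.2421 0.1817] psi 0.939 w 0.0861 F [0.3 0.  0.9]
units shift [-0.05  1.61 -0.79] turn [ 0.21 -0.35  3.27]
```

```bash
python3 -m handwheel '[[-0.02,0.5,-0.1,0.1,-0.2,0.8],[-0.02,0.5,-0.2,0.1,-0.15,0.9],[0,0.3,-0.2,0,0,0.8],[0,0,0,0,0,0],[0,0,0,0,0,0]]'; python3 d.py .453 .3065 .10 1.2; python3 -c "
from h import *
c=cap('wrist','w8')"
```

```text
time: 33.0
ee_pos: [0.4499, 0.2964, 0.1553]
orientation: [0.21, 0.978, -0.002, -0.005]
wrist_force: [0.4, -0.3, 0.9]
gripper_width: 0.0859
t 33.0 pos [0.4499 0.2964 0.1553] psi 1.147 w 0.0859 F [ 0.4 -0.3  0.9]
units shift [ 0.08  0.25 -1.38] turn [ 0.03 -0.13  0.66]
```

View pics/w8.png

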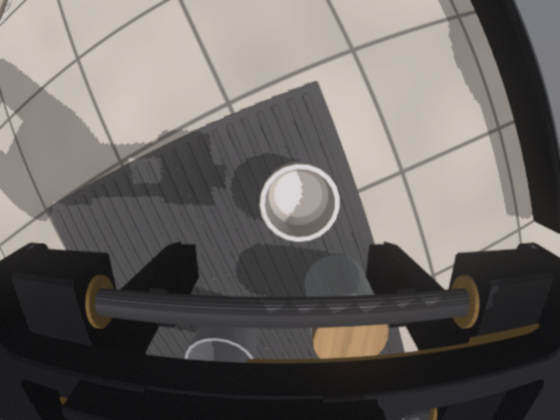

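```bash
python3 -c "
from h import *
c=dict(np.load('pics/w8.npz'));print(ptw(c,300,202,.047))"
python3 -m handwheel '[[0.08,0.25,-0.5,0,-0.1,0.4],[0,0,-0.7,0,0,0],[0,0,-0.5,0,0,0],[0,0,0,0,0,0]]';python3 d.py .453 .3065 .018 1.2
```

```text
[0.45269589 0.30977185 0.047     ]
time: 33.55
ee_pos: [0.4542, 0.3048, 0.0867]
orientation: [0.197, 0.98, -0.001, 0.0]
wrist_force: [-0.2, -0.4, -0.4]
gripper_width: 0.0857
t 33.55 pos [0.4542 0.3048 0.0867] psi 1.174 w 0.0857 F [-0.2 -0.4 -0.4]
units shift [-0.03  0.04 -1.72] turn [0.03 0.   0.32]
```

```bash
python3 -m handwheel '[[-0.02,0.06,-0.6,0,0,0],[0,0,-0.6,0,0,0],[0,0,-0.4,0,0,0],[0,0,0,0,0,0]]';python3 d.py .453 .307 .018 1.2
```

```text
time: 34.05
ee_pos: [0.4559, 0.3071, 0.0253]
orientation: [0.198, 0.98, 0.001, 0.003]
wrist_force: [-0.3, 0.5, 0.1]
gripper_width: 0.0858
t 34.05 pos [0.4559 0.3071 0.0253] psi 1.171 w 0.0858 F [-0.3  0.5  0.1]
units shift [-0.07 -0.   -0.18] turn [-0.    0.08  0.36]
```

```bash
python3 -m handwheel '[[-0.06,0,-0.16,0,0.08,0],[0,0,0,0,0,0]]';python3 d.py .453 .307 .018 1.2; python3 -m handwheel '[[0,0,0,0,0,0],[0,0,0,0,0,0],[0,0,0,0,0,0],[0,0,0,0,0,0]]' -1; python3 -m handwheel '[[0,0,0.3,0,0,0],[0,0,0.7,0,0,0],[0,0,0.8,0,0,0],[0,0,0.8,0,0,0],[0,0,0.8,0,0,0],[0,0,0.5,0,0,0]]'; python3 d.py .5462 -.3225 .17 .3;python3 -c "
from h import *
c=cap('wrist','w9')"
```

```text
time: 34.3
ee_pos: [0.4542, 0.3073, 0.02]
orientation: [0.199, 0.98, 0.001, 0.001]
wrist_force: [0.1, -0.2, 0.0]
gripper_width: 0.0858
t 34.3 pos [0.4542 0.3073 0.02  ] psi 1.171 w 0.0858 F [ 0.1 -0.2  0. ]
units shift [-0.03 -0.01 -0.05] turn [-0.02  0.02  0.36]
time: 34.8
ee_pos: [0.4547, 0.3076, 0.021]
orientation: [0.199, 0.98, 0.001, 0.001]
wrist_force: [0.5, 0.6, -1.1]
gripper_width: 0.0649
time: 35.55
ee_pos: [0.4528, 0.3067, 0.1837]
orientation: [0.199, 0.98, 0.0, 0.0]
wrist_force: [-0.4, -0.7, -2.1]
gripper_width: 0.0647
t 35.55 pos [0.4528 0.3067 0.1837] psi 1.171 w 0.0647 F [-0.4 -0.7 -2.1]
units shift [  2.33 -15.73  -0.34] turn [-1.000e-02  1.000e-02 -1.089e+01]
```

View pics/w9.png

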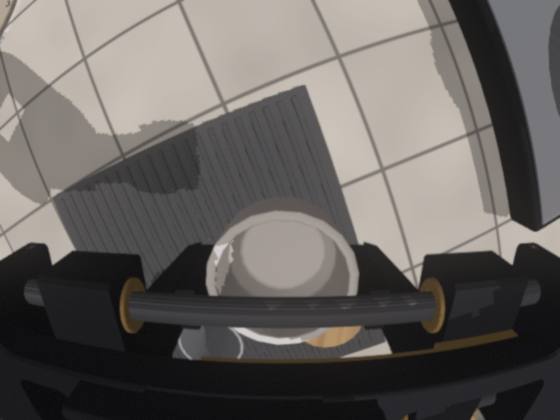

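```bash
python3 -m handwheel '[[0,-0.5,0,0,0,-0.5],[0,-0.9,0,0,0,-0.7],[0,-0.9,0,0,0,-0.7],[0,-0.9,0,0,0,-0.7],[0,-0.9,0,0,0,-0.7],[0,-0.9,0,0,0,-0.7],[0,-0.9,0,0,0,-0.7],[0,-0.9,0,0,0,-0.7],[0.2,-0.9,0,0,0,-0.7],[0.2,-0.9,0,0,0,-0.7],[0.2,-0.9,0,0,0,-0.7],[0.2,-0.9,0,0,0,-0.7]]'; python3 d.py .5462 -.3225 .17 .3
```

```text
time: 37.1
ee_pos: [0.4746, -0.1297, 0.1779]
orientation: [0.521, 0.853, -0.002, -0.006]
wrist_force: [0.6, 0.6, -2.3]
gripper_width: 0.0648
t 37.1 pos [ 0.4746 -0.1297  0.1779] psi 0.474 w 0.0648 F [ 0.6  0.6 -2.3]
units shift [ 1.79 -4.82 -0.2 ] turn [-0.06 -0.14 -2.18]
```

```bash
python3 -m handwheel '[[0.35,-0.9,0,0,0,-0.4],[0.35,-0.9,0,0,0,-0.4],[0.35,-0.9,0,0,0,-0.4],[0.35,-0.9,0,0,0,-0.3],[0.2,-0.6,-0.2,0,0,-0.3],[0,0,0,0,0,0],[0,0,0,0,0,0]]'; python3 d.py .5462 -.3225 .10 .3
```

```text
time: 37.98
ee_pos: [0.5312, -0.3081, 0.1632]
orientation: [0.59, 0.807, -0.001, -0.012]
wrist_force: [-0.7, 0.4, -1.9]
gripper_width: 0.0647
t 37.98 pos [ 0.5312 -0.3081  0.1632] psi 0.309 w 0.0647 F [-0.7  0.4 -1.9]
units shift [ 0.37 -0.36 -1.58] turn [-0.16 -0.27 -0.11]
```

```bash
python3 -m handwheel '[[0.3,-0.3,-0.4,-0.15,-0.25,-0.1],[0.05,-0.06,-0.6,0,0,0],[0,0,-0.5,0,0,0],[0,0,0,0,0,0],[0,0,0,0,0,0]]'; python3 d.py .5462 -.3225 .021 .3
```

```text
time: 38.6
ee_pos: [0.5444, -0.3198, 0.1042]
orientation: [0.592, 0.806, -0.0, 0.0]
wrist_force: [-0.5, -0.9, -1.6]
gripper_width: 0.065
t 38.6 pos [ 0.5444 -0.3198  0.1042] psi 0.303 w 0.065 F [-0.5 -0.9 -1.6]
units shift [ 0.05 -0.07 -2.08] turn [ 0.    0.   -0.04]
```

```bash
python3 -m handwheel '[[0.03,-0.06,-0.6,0,0,0],[0,0,-0.6,0,0,0],[0,0,-0.5,0,0,0],[0,0,0,0,0,0],[0,0,0,0,0,0]]'; python3 d.py .5462 -.3225 .021 .3
```

```text
time: 39.22
ee_pos: [0.5476, -0.3229, 0.0415]
orientation: [0.592, 0.806, -0.0, 0.005]
wrist_force: [0.1, -0.3, -0.9]
gripper_width: 0.0648
t 39.23 pos [ 0.5476 -0.3229  0.0415] psi 0.304 w 0.0648 F [ 0.1 -0.3 -0.9]
units shift [-0.03  0.01 -0.51] turn [ 0.08  0.09 -0.05]
```

```bash
python3 -m handwheel '[[-0.03,0,-0.3,0.06,0.09,0],[0,0,-0.1,0,0,0],[0,0,-0.05,0,0,0],[0,0,0,0,0,0]]'; python3 d.py .5462 -.3225 .021 .3
```

```text
time: 39.72
ee_pos: [0.5469, -0.3234, 0.0242]
orientation: [0.592, 0.806, -0.001, 0.002]
wrist_force: [0.5, -0.6, -1.5]
gripper_width: 0.0646
t 39.73 pos [ 0.5469 -0.3234  0.0242] psi 0.304 w 0.0646 F [ 0.5 -0.6 -1.5]
units shift [-0.02  0.02 -0.08] turn [ 0.04  0.02 -0.05]
```

```bash
python3 -m handwheel '[[0,0,-0.08,0,0,0],[0,0,-0.03,0,0,0],[0,0,0,0,0,0]]'; python3 -m handwheel '[[0,0,0,0,0,0],[0,0,0,0,0,0],[0,0,0,0,0,0]]' 0.8;python3 -m handwheel '[[0,0,0.3,0,0,0],[0,0,0.7,0,0,0],[0,0,0.8,0,0,0],[0,0,0.8,0,0,0],[0,0,0.8,0,0,0]]'; python3 -m handwheel '[[-0.4,0.9,0.5,0,0,0],[-0.4,0.9,0.5,0,0,0],[-0.4,0.9,0.3,0,0,0],[-0.4,0.9,0,0,0,0],[-0.4,0.9,0,0,0,0],[-0.4,0.9,0,0,0,0],[-0.4,0.9,0,0,0,0],[-0.4,0.9,0,0,0,0],[0,0,0,0,0,0],[0,0,0,0,0,0]]'
python3 -c "
from h import *
c=cap('top','top4');cap('scene','scene4')
im=cv2.imread('pics/top4.png')
cv2.imwrite('pics/t4b.png',cv2.resize(im[180:300,285:470],None,fx=4,fy=4,interpolation=cv2.INTER_CUBIC))"
```

```text
time: 40.1
ee_pos: [0.547, -0.3235, 0.02]
orientation: [0.592, 0.806, -0.001, 0.002]
wrist_force: [0.2, -0.2, -1.6]
gripper_width: 0.0646
time: 40.48
ee_pos: [0.5474, -0.3239, 0.0206]
orientation: [0.592, 0.806, -0.001, 0.003]
wrist_force: [0.2, 0.3, 0.3]
gripper_width: 0.0792
time: 41.1
ee_pos: [0.5467, -0.3232, 0.1622]
orientation: [0.592, 0.806, -0.001, 0.002]
wrist_force: [-0.4, -0.5, -1.1]
gripper_width: 0.0794
time: 42.35
ee_pos: [0.4148, -0.0281, 0.2277]
orientation: [0.592, 0.806, 0.0, 0.012]
wrist_force: [-0.2, 0.1, -0.4]
gripper_width: 0.0789
```

View pics/top4.png

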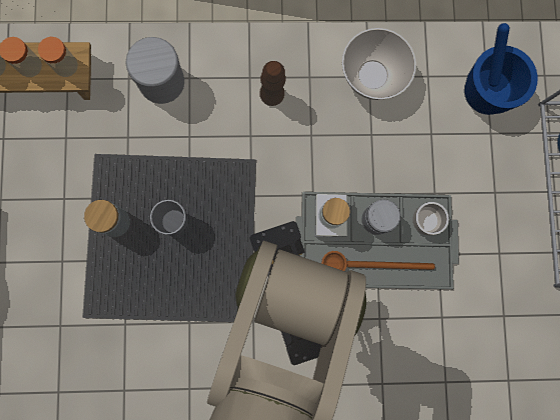

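View pics/t4b.png

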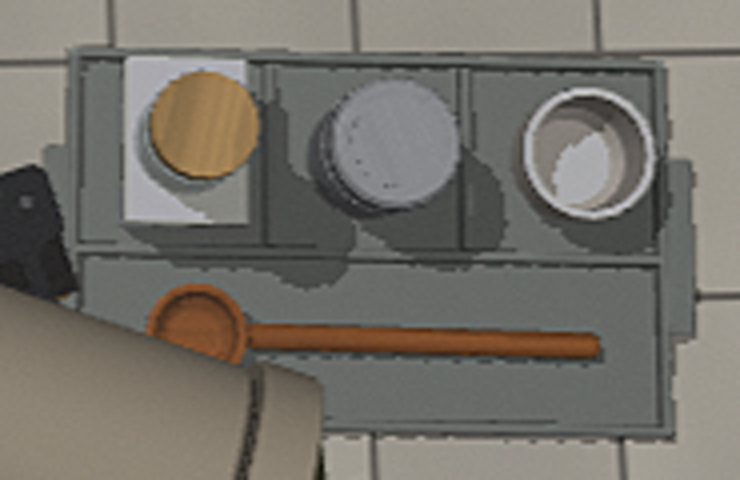

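View pics/scene4.png

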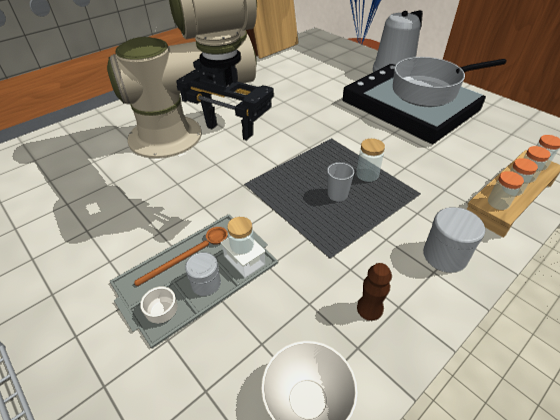

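```bash
cat > m4.py <<'E'
from m2 import *
P('tub',np.mean([B(*p,.054) for p in[(124,57),(245,58),(248,222),(124,222)]],0))
P('dabba',B(396,144,.074));a,b=B(148,333,.014),B(599,346,.012);P('spoon',(a+b)/2)
P('jar',B(205,124,.118));P('bowl',B(589,153,.046))
print('tumbler',pt(c,168,217,.085),'tall',pt(c,100.5,215.5,.105))
d=np.load('pics/top4.npz')['range_z']
cc=dict(np.load('pics/top4.npz'))
for n,u,v in [('jar',205,124),('dabba',396,144),('tub',140,200)]: print(n,pt(cc,285+u/4,180+v/4).round(4))
E
python3 m4.py
```

```text
tub [ 0.5543 -0.1234  0.054 ] tray [0.0442 0.0993]
dabba [ 0.548  -0.2212  0.074 ] tray [0.0413 0.0013]
spoon [ 0.4573 -0.2208  0.013 ] tray [-0.0494 -0.0014]
jar [ 0.553  -0.1235  0.118 ] tray [0.0429 0.0992]
bowl [ 0.5456 -0.3232  0.046 ] tray [ 0.0424 -0.1007]
tumbler [0.55021061 0.18535405 0.085     ] tall [0.55226561 0.30384126 0.105     ]
jar [ 0.5525 -0.1244  0.1163]
dabba [ 0.547  -0.2214  0.0759]
tub [ 0.5245 -0.1014  0.0527]
```

All measured positions are within tolerance and the arm is clear, so I'm handing it in.

```bash
python3 -m handwheel '[[0,0,0,0,0,0],[0,0,0,0,0,0]]'; python3 -c "
from h import *
print(close_job())"
```

```text
time: 42.7
ee_pos: [0.4152, -0.0294, 0.2272]
orientation: [0.593, 0.805, 0.0, 0.011]
wrist_force: [-0.6, 0.2, -0.4]
gripper_width: 0.0791
the job is handed in; nothing more can be done
None
```

I set the tub, dabba, bowl and spoon in their tray compartments, stood the low jar on the tub's lid, and handed the job in at about 43 s. `close_job()` reported no verdict.

Before handing in, I measured positions from the top camera, in the tray's frame:

| Item | Measured x, y (mm) | Target x, y (mm) |
|---|---|---|
| Tub | +44, +99 | +43, +100 |
| Dabba | +41, +1 | +43, 0 |
| Bowl | +42, -101 | +43, -100 |
| Spoon | -49, -1 | -50, 0 |

- **Low jar:** its centre is about 1.3 mm from the middle of the tub's lid.
- **Spoon:** it lies flat, scoop to the left and handle to the right.
- **Tumbler and tall jar:** both are still upright and within about 1 mm of where they started.
- **Upright:** everything looks upright in the top and scene pictures; I did not measure tilt.
- **Disagreement:** the wrist camera put the low jar and the bowl 3–5 mm further left on the mat than the top camera did. The final top view suggests this had no effect on where they ended up.
- **Failed checks:** none.

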